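Switch the changeover box to channel three

TASK

Push the upright tab of the rotary selector round, from its side and without pinching it, until it points squarely at the middle of the label plate with three dots. Only then press the round push button on the box fully down and let it come up again. Leave the loose things on and around the box where they are.

Things in the scene. Friction and masses are not known exactly. Their poses are not given: they have to be found in the camera images.
- switchbox: Grey steel switch box, fixed to the bench, 250 (its x) by 260 (its y) by 60 mm high, flat top deck. Origin at the centre of its underside; x points from its front (robot side, four round sockets) to its back. On the deck: the selector dial, the button (front right corner, x -80 y -80 mm) and four flat label plates in a fan behind the dial.
- dial_axis (a point): Where the selector's vertical turning axis meets the deck (60 mm above the bench), 15 mm in front of the box's centre; axes as the box's. The dial is a black disc of 88 mm diameter and 18 mm height on the deck.
- selector (a joint): Selector angle in rad, growing anticlockwise seen from above. At q the tab points at q - 1.05 rad from the box's x axis towards its y. It points at the middle of a plate at 0.00, 0.70, 1.40 and 2.10; stops at -0.25 and 2.35. Starts between 0.45 and 0.95, near the blank plate. It turns stiffly without clicks (about 1.6 N at 50 mm from the axis) and stays wherever it is left.
- tab_middle (a point): Centre of the tab: an upright aluminium fin standing on the dial, 50 mm long radially (20 to 70 mm from the axis), 10 mm thick, from 78 to 112 mm above the bench. x points outward along the tab, z up. Push its anticlockwise side to turn it clockwise (angle falls) and the other way about; firm contact on both sides at once counts as pinching.
- tab_aim (a point): The point the tab points at: 94 mm out from the axis along the tab, 3 mm above the deck. It lies over the centre of a label plate when the selector is set to that plate.
- label_three: White label plate with three black dots in a triangle, fixed flat on the deck, 36 x 36 x 2 mm, centre 94 mm from the dial axis; dots 9 mm wide. Origin at the centre of its underside. The plates with one, two and three dots change places among the selector angles 0.00, 1.40 and 2.10.
- label_one: Like label_three with one dot.
- label_two: Like label_three with two dots.
- label_blank: Like label_three without dots, always at selector angle 0.70.
- button (a joint): Travel of the push button in m: 0 is up, 0.006 fully down; sprung, about 5 N when fully down.
- button_top (a point): Centre of the top face of the round button, 28 mm across, pressed straight down.
- adapter: Small loose steel adapter, 20 mm across and 36 mm high, standing on the deck's front left corner (about x -80, y 85 mm in the box's frame). Leave alone. Origin at the centre of its underside.
- bottle: Loose water bottle, 64 mm across, 190 mm high, standing left of the box. Leave alone. Origin at the centre of its underside.
- screwdriver: Loose screwdriver lying between box and bottle. Leave alone.
- plug: Loose black cylindrical plug, 19 mm across and 62 mm high, standing on the bench right of the box. Leave alone. Origin at the centre of its underside.

How it is judged:
By the outcome, as a careful person would: the job done as asked, in the order asked, and still so for the second after the job is handed in, with the robot touching nothing.
It also fails if it takes over 45 s, if anything falls off the work surface, if the arm or the gripper's body presses on something with over 40 N, if the wrist force passes 120 N, or if a joint passes its speed limit or range.

ROBOT

A 6-joint arm with a two-finger parallel gripper is mounted at the origin on the work surface. World frame = base frame: x ahead of the robot, y to its left, z up, the work surface at z = 0. Lengths are in m, angles in degrees, forces in N, time in s.
With the tool pointing down it reaches from about 0.325 to 0.85 m from the base axis. Payload 15.5 kg.
Tool frame: the origin (TCP) lies midway between the tips of the shut fingers; the grasp point (between the pads) lies 19 mm behind it; z points along the fingers, y is the line along which they close (so a half turn about z gives the same grasp; the last joint's range is limited). The gripper opens to 91 mm and grips with 3 to 60 N. Pads are 32 mm wide; open, the fingers measure 118 mm over their backs; the gripper's body (76 mm by 178 mm) begins 60 mm behind the grasp point.
Start: joints at [-78.868, 28.281, 77.091, -0, 74.628, -5.472], TCP at [0.179, -0.599, 0.214] pointing down, gripper open.
Joint ranges: [-166.48, 166.48], [-47.26, 123.95], [12.59, 153.08], [-70.14, 250.14], [6.76, 159.57], [-176.63, 176.63]. Speed limits (degrees/s): [108.29, 108.29, 147.25, 172.46, 172.46, 172.46].

INTERFACE

Orientations are given as a 3x3 rotation matrix whose columns are the frame's x, y, z axes.
In Python, from bench import ctrl gives the robot as it stands. The module is installed in compiled form; this text tells all that it offers. Calls block until the motion is done:
- ctrl.goto(position, orientation): joint-space move of the TCP to a pose.
- ctrl.move_l(position, vel=0.15, ori=None, contact_N=None): straight line of the TCP; ori=None keeps the orientation; vel is the mean speed in m/s. With contact_N (N) it stops when the force on the tool has changed by that much, and returns True; else False.
- ctrl.movej(angles): joint-space move.
- ctrl.command_gripper(opening): opening from 0.0 (shut) to 1.0 (fully open); the grip force is fixed at half the most; returns when the fingers have stopped.
- ctrl.sleep(seconds).
- ctrl.ik(position, orientation): joint angles nearest the present ones, or None.
- ctrl.read_camera(name): name is "side" or "top"; returns the picture (384x512x3 uint8, blue, green, red); there is no depth.
- ctrl.camera_params(name): a dict with "fx", "fy", "cx", "cy" (pixels), "D" ([k1, k2, p1, p2, k3] as OpenCV has them; the pictures are not rectified), "pose" (4x4, takes a point from camera to world coordinates). Camera axes: x right, y up, looking along -z (the intrinsics and any distortion apply to the point x, -y, -z); pixel columns grow to the right and rows downward; lengths in m; the calibration is good to about 2 mm. A picture is of the moment at which its call begins. camera_params takes no time and is no camera call.
A pose or a line that the arm cannot do raises ctrl.MotionError and nothing moves.
- ctrl.sign_off(): hands the job in; it is judged then, once.
Readings, each from a call of its own:
- ctrl.current_t(): time.
- ctrl.current_q(): joint angles.
- ctrl.current_dq(): joint speeds.
- ctrl.current_effort(): joint torques, N m.
- ctrl.current_tool_pos(): TCP position.
- ctrl.current_eef_rot(): TCP orientation.
- ctrl.current_contact_force(): force on the tool from outside, world axes, zero at the start.
- ctrl.current_wrist_torque(): the same for the moment, N m.
- ctrl.current_grip_width(): opening from 0.0 (shut) to 1.0 (fully open).
- ctrl.current_grasp_force(): force on a finger pad.
Only numpy, scipy, OpenCV 4.12 (cv2) and the standard library are available. Lean on these libraries where they do the work, as an engineer would, in place of code of your own. Each camera call takes 0.05 s, during which the arm holds its last target. There are 200 camera calls.

## Working session

There is one attempt and no reset: what is moved stays moved. The work goes in short steps, each a Python script; the robot and the scene stay as the last script left them, time stands still between calls to the robot, and variables do not carry over. Pictures are saved under pics/ and viewed, at most 10 in all, crops included, and the job is handed in when it is done.

```bash
mkdir -p pics; python3 - <<'E'
from bench import ctrl
import cv2
for n in("top","side"):
    cv2.imwrite(f"pics/{n}0.png",cv2.resize(ctrl.read_camera(n),None,fx=1.5,fy=1.5,interpolation=cv2.INTER_CUBIC))
    p=ctrl.camera_params(n);print(n,p)
print(ctrl.current_t(),ctrl.current_eef_rot())
E
```

```text
top {'fx': 392.29135191881556, 'fy': 392.29135191881556, 'cx': 254.79801989716938, 'cy': 191.46328693190168, 'D': array([0.00122029, 0.        , 0.        , 0.        , 0.        ]), 'pose': array([[ 0.0294227 ,  0.99576904, -0.08705352,  0.52240261],
       [-0.99934029,  0.03115929,  0.01865703,  0.05399475],
       [ 0.02129062,  0.08644715,  0.99602892,  0.91359776],
       [ 0.        ,  0.        ,  0.        ,  1.        ]])}
side {'fx': 366.8167252204484, 'fy': 366.8167252204484, 'cx': 255.53047242035692, 'cy': 190.00914466515474, 'D': array([-0.11586164,  0.        ,  0.        ,  0.        ,  0.        ]), 'pose': array([[ 0.91186221,  0.21549476, -0.34938421,  0.24408417],
       [-0.41007443,  0.4396175 , -0.79910913, -0.72779534],
       [-0.01860842,  0.87195095,  0.48923948,  0.57469258],
       [ 0.        ,  0.        ,  0.        ,  1.        ]])}
0.1 [[ 9.58315600e-01  2.85711675e-01 -2.23281187e-04]
 [ 2.85711748e-01 -9.58315022e-01  1.05643255e-03]
 [ 8.78613970e-05 -1.07618985e-03 -9.99999417e-01]]
```

View pics/top0.png

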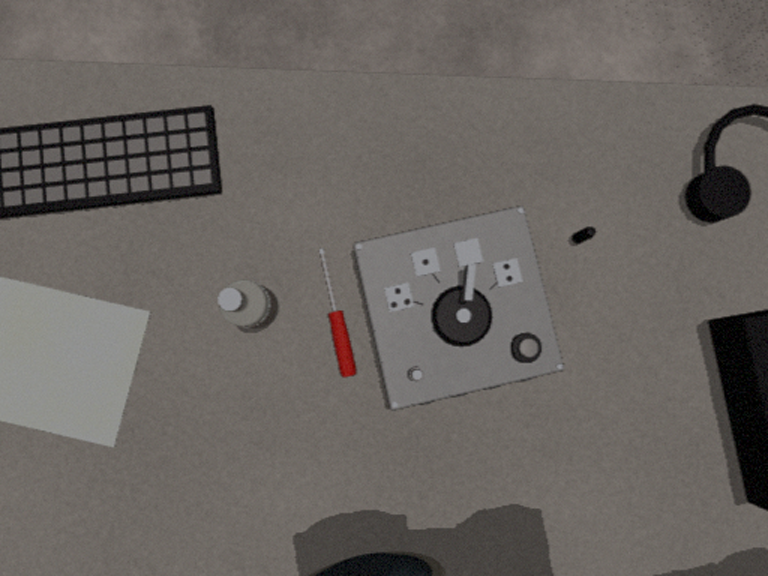

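View pics/side0.png

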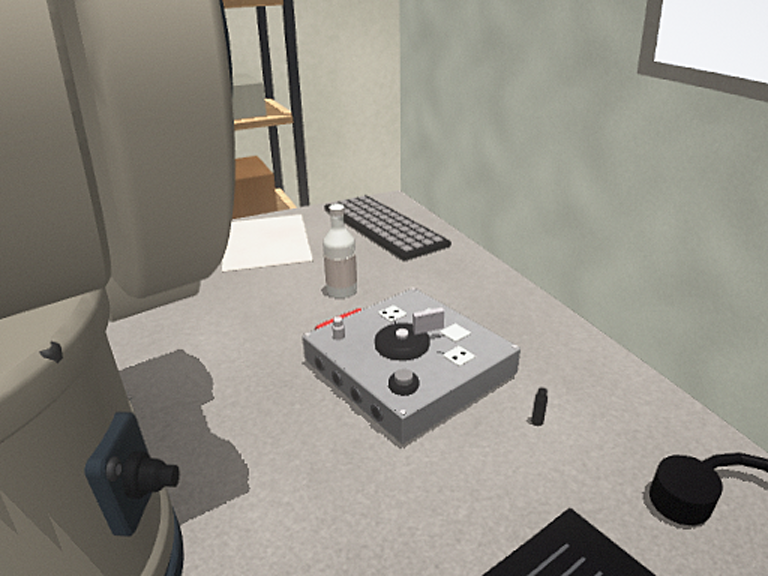

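The top view shows the three-dot plate at (399,298), furthest anticlockwise (q=2.10). One-dot is at (425,262), blank at (468,252), two-dot at (508,272), and the tab is near blank. I'll enlarge the box.

```bash
cat > h.py <<'E'
import numpy as np,cv2
from bench import ctrl
def ray(n,u,v):
    p=ctrl.camera_params(n);K=np.array([[p['fx'],0,p['cx']],[0,p['fy'],p['cy']],[0,0,1]])
    x,y=cv2.undistortPoints(np.array([[[u,v]]],float),K,p['D'])[0,0]
    P=p['pose'];return P[:3,3],P[:3,:3]@np.array([x,-y,-1])
def at(n,u,v,z):
    o,d=ray(n,u,v);return o+d*(z-o[2])/d[2]
def proj(n,X):
    p=ctrl.camera_params(n);K=np.array([[p['fx'],0,p['cx']],[0,p['fy'],p['cy']],[0,0,1]])
    P=np.linalg.inv(p['pose']);c=(P[:3,:3]@np.atleast_2d(X).T).T+P[:3,3];c=c*[1,-1,-1]
    return cv2.projectPoints(c,np.zeros(3),np.zeros(3),K,p['D'])[0][:,0]
def crop(n,x0,y0,w,h,s,f):
    cv2.imwrite(f,cv2.resize(ctrl.read_camera(n)[y0:y0+h,x0:x0+w],None,fx=s,fy=s,interpolation=cv2.INTER_CUBIC))
E
python3 -c "
from h import *
crop('top',230,132,150,145,4,'pics/c1.png')"
```

```text
(no output)
```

View pics/c1.png

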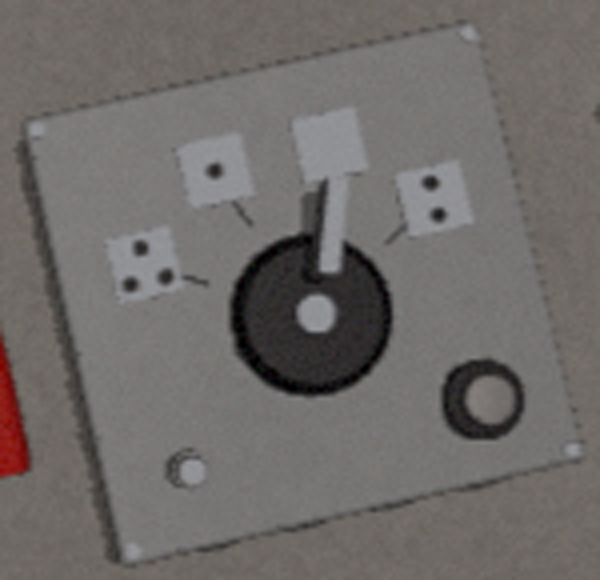

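The crop shows the deck corners at (25,122), (475,25), (582,460) and (122,560). Plates are three (144,264), one (216,171), blank (330,144) and two (434,198). The tab's top edge runs (329,272) to (338,178), and the button is at (492,400).

```bash
cat >> h.py <<'E'
def cp(x,y): return 230+(x+.5)/4-.5, 132+(y+.5)/4-.5
E
python3 - <<'E'
from h import *
from scipy.optimize import least_squares
a=lambda q:(-.015+.094*np.cos(q-1.05),.094*np.sin(q-1.05),.062)
M=np.array([(.125,.13,.06),(.125,-.13,.06),(-.125,-.13,.06),(-.125,.13,.06),a(2.1),a(1.4),a(.7),a(0)])
px=[(25,122),(475,25),(582,460),(122,560),(144,264),(216,171),(330,144),(434,198)]
W=np.array([at('top',*cp(*p),m[2]) for p,m in zip(px,M)])
T=lambda s,m:np.c_[s[0]+m[:,0]*np.cos(s[2])-m[:,1]*np.sin(s[2]),s[1]+m[:,0]*np.sin(s[2])+m[:,1]*np.cos(s[2])]
r=least_squares(lambda s:(T(s,M)-W[:,:2]).ravel(),[.5,0,.2]);s=r.x
print(s,np.degrees(s[2]));print(np.round(1e3*r.fun.reshape(-1,2),1))
i,o=at('top',*cp(329,272),.112),at('top',*cp(338,178),.112)
ax=T(s,np.array([[-.015,0]]))[0]
print('axis',ax)
for p in(i,o):
    d=p[:2]-ax;print(np.hypot(*d),np.arctan2(d[1],d[0])-s[2]+1.05)
d=(o-i);print(np.arctan2(d[1],d[0])-s[2]+1.05)
bt=T(s,np.array([[-.08,-.08]]))[0];print('button',bt)
for z in(.07,.08,.09):print(z,at('top',*cp(492,400),z))
for z in(.06,.07,.08,.09):print(z,proj('side',[*bt,z])*1.5)
E
```

```text
[ 0.57354395 -0.0727358   0.24648046] 14.122290236344398
[[ 2.7  2.4]
 [ 3.5 -2. ]
 [-0.9 -2.5]
 [-4.1  1.3]
 [ 0.4  0. ]
 [ 0.4  0.4]
 [-0.8  0.3]
 [-1.1  0. ]]
axis [ 0.55899729 -0.07639568]
0.020445798013951803 0.6891291261694013
0.06935481673035573 0.7143572464763768
0.7249006318233181
button [ 0.51548116 -0.16983736]
0.07 [ 0.51603496 -0.17474691  0.07      ]
0.08 [ 0.51611044 -0.17203541  0.08      ]
0.09 [ 0.51618592 -0.16932391  0.09      ]
0.06 [[402.83043378 385.29021865]]
0.07 [[402.83033903 379.88518364]]
0.08 [[402.82977967 374.4059246 ]]
0.09 [[402.82873873 368.85131123]]
```

The fit agrees on the plates to about 1 mm. It gives axis (0.559,-0.076), selector q≈0.72, target 2.10. I'll push anticlockwise with shut fingers, stop a little short, back off and look.

```bash
cat >> h.py <<'E'
AX=np.array([.5590,-.0764]);YAW=.2465
def pose(q,off,z=.088,r=.048):
    f=q-1.05+YAW;u=np.array([np.cos(f),np.sin(f)]);n=np.array([-u[1],u[0]])
    R=np.array([[u[0],-n[0],0],[u[1],-n[1],0],[0,0,-1.]])
    return np.array([*(AX+r*u-off*n),z]),R
E
python3 - <<'E'
from h import *
ctrl.command_gripper(0.)
p,R=pose(.72,.036,.17);ctrl.goto(p,R)
ctrl.move_l(pose(.72,.036)[0],vel=.12)
print(ctrl.current_t(),ctrl.current_contact_force())
hit=ctrl.move_l(pose(.72,.016)[0],vel=.03,contact_N=1.2)
p=ctrl.current_tool_pos();u,n=R[:2,0],-R[:2,1]
off=-(p[:2]-AX)@n;print(hit,off,p,ctrl.current_t(),ctrl.current_contact_force())
E
```

```text
4.65 [-0.04138237 -0.40577447 -0.00995086]
True 0.015387840488636765 [ 0.60538293 -0.09572364  0.08776786] 5.375 [ 0.25184975 -1.38909075  0.29702232]
```

```bash
python3 - <<'E'
from h import *
for q in np.linspace(.72,2.05,9)[1:]:
    p,R=pose(q,.0165);ctrl.move_l(p,vel=.06,ori=R)
print(ctrl.current_t(),ctrl.current_contact_force(),ctrl.current_tool_pos()-p)
p,R=pose(2.05,.03);ctrl.move_l(p,vel=.1)
p[2]=.16;ctrl.move_l(p,vel=.15)
ctrl.goto([.45,-.30,.2],R)
print(ctrl.current_t())
crop('top',230,132,150,145,4,'pics/c2.png')
E
```

```text
7.9083 [ 0.13586496 -0.71531821 -0.75054699] [ 1.59824551e-04 -2.76666387e-04  3.18082758e-05]
9.9917
```

View pics/c2.png

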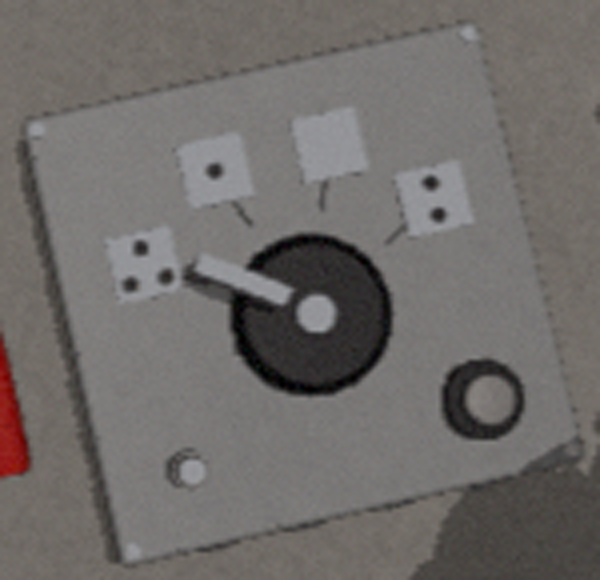

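The tab now points at about the upper part of the three-dot plate, with its top face from about (197,262) to (292,300). I'll fit the angle by segmenting the bright top face.

```bash
cat >> h.py <<'E'
def fitq(lo,hi):
    g=cv2.cvtColor(np.mean([ctrl.read_camera('top') for _ in range(4)],0).astype(np.uint8),cv2.COLOR_BGR2GRAY)
    g=cv2.resize(g[132:277,230:380],None,fx=4,fy=4,interpolation=cv2.INTER_CUBIC).astype(float)
    res=[]
    for q in np.arange(lo,hi,.005):
        f=q-1.05+YAW;u=np.array([np.cos(f),np.sin(f)]);n=np.array([-u[1],u[0]])
        def poly(h):
            X=[[*(AX+r*u+t*n),.112] for r,t in((.022,-h),(.068,-h),(.068,h),(.022,h))]
            m=np.zeros(g.shape,np.uint8);P=proj('top',X);P=(P-[230,132]+.5)*4-.5
            return cv2.fillPoly(m,[np.round(P*16).astype(np.int32)],1,shift=4)>0
        a=poly(.005);b=poly(.009)&~a;res.append((g[a].mean()-g[b].mean(),q))
    return max(res)[1],g
E
python3 -c "
from h import *
print(fitq(1.85,2.3)[0])
for a,b in(((292,300),(197,262)),):
    i,o=at('top',*cp(*a),.112)[:2],at('top',*cp(*b),.112)[:2]
    for d in(i-AX,o-AX,o-i):print(np.hypot(*d),np.arctan2(d[1],d[0])-YAW+1.05)
"
```

```text
2.0249999999999964
0.017291563002706904 2.0599877014126555
0.06968231159949204 2.0325371731724293
0.05239941243699427 2.0234796399696666
```

Both methods give q≈2.03, 0.02 below the commanded 2.05. I'll push again to a commanded 2.122.

```bash
python3 - <<'E'
from h import *
p,R=pose(2.05,.032,.16);ctrl.goto(p,R)
p[2]=.088;ctrl.move_l(p,vel=.12)
p,R=pose(2.03,.0175);ctrl.move_l(p,vel=.06,ori=R)
p,R=pose(2.122,.0165);ctrl.move_l(p,vel=.03,ori=R)
print(ctrl.current_tool_pos()-p,ctrl.current_contact_force())
p,R=pose(2.122,.032);ctrl.move_l(p,vel=.1)
p[2]=.16;ctrl.move_l(p,vel=.15)
ctrl.goto([.45,-.30,.2],R)
print(ctrl.current_t())
q,g=fitq(1.95,2.3);print(q)
cv2.imwrite('pics/c3.png',g)
E
```

```text
[ 1.85604732e-04 -4.76226137e-06  1.19686965e-04] [ 0.24804551 -0.56755181 -0.35455586]
14.9833
2.089999999999997[ WARN:0@4.815] global loadsave.cpp:1063 imwrite_ Unsupported depth image for selected encoder is fallbacked to CV_8U.
```

View pics/c3.png

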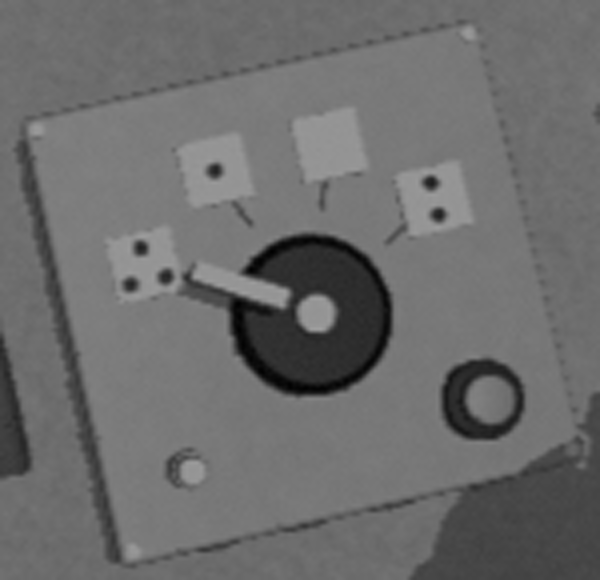

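The tab now points at the centre of the three-dot plate: fit q=2.09, top face (193,273) to (290,300). Next is the button.

```bash
python3 - <<'E'
from h import *
R=pose(1.05,0)[1];B=[.5158,-.1715]
ctrl.goto([*B,.13],R);f0=ctrl.current_contact_force()
h=ctrl.move_l([*B,.062],vel=.03,contact_N=2.);z=ctrl.current_tool_pos()[2]
print(h,z,ctrl.current_contact_force()-f0)
if h:
    h=ctrl.move_l([*B,z-.012],vel=.012,contact_N=12.)
    print(h,ctrl.current_tool_pos(),ctrl.current_contact_force()-f0)
    ctrl.sleep(.2);print(ctrl.current_tool_pos()[2],ctrl.current_contact_force()-f0)
print(ctrl.current_t())
E
```

```text
True 0.07895691346293338 [ 1.58947697 -0.7157884   3.29305014]
True [ 0.51573806 -0.17146543  0.07613031] [-0.56497009  1.23730157 13.4317455 ]
0.07611848525883376 [-1.86853489  0.91032715 13.02557796]
18.6833
```

```bash
python3 - <<'E'
from h import *
p=np.array(ctrl.current_tool_pos())
for dz in np.arange(0,.010,.001):
    ctrl.move_l([p[0],p[1],p[2]+dz],vel=.02);print(round(ctrl.current_tool_pos()[2],4),ctrl.current_contact_force()[2].round(2))
p[2]=.16;ctrl.move_l(p,vel=.15)
ctrl.goto([.45,-.30,.2],ctrl.current_eef_rot())
print(ctrl.current_t())
q,g=fitq(1.95,2.3);print(q)
cv2.imwrite('pics/c4.png',np.hstack([cv2.resize(g[200:500].clip(0,255).astype(np.uint8),(400,200)),cv2.resize(cv2.cvtColor(ctrl.read_camera('side')[190:310,190:390],6),(400,200))]))
E
```

```text
0.0762 7.28
0.0771 3.59
0.0781 3.36
0.0791 3.33
0.0801 3.3
0.0811 1.93
0.0821 1.25
0.0831 -0.7
0.0842 -0.26
0.0852 -0.1
22.4833
2.089999999999997
```

View pics/c4.png

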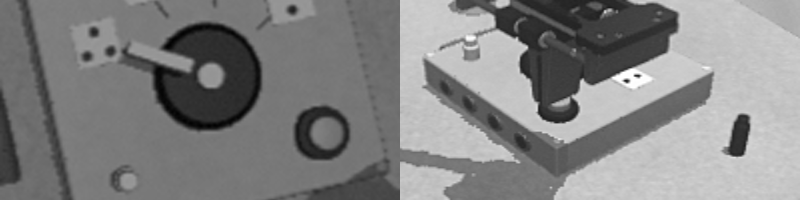

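The button bottomed at z=0.076 with a hard stop, and the finger lost contact at about 0.082, so it travelled the full 6 mm and came back up. The last picture shows the tab still on the three-dot plate and the adapter and plug where they were, with the arm clear.

```bash
python3 -c "
from bench import ctrl
print(ctrl.sign_off())"
```

```text
the job is handed in; nothing more can be done
None
```

I pushed the selector tab round to the three-dot plate (measured angle about 2.09 rad, target 2.10), then pressed the button fully down and let it come up, and handed the job in after about 23 s on the robot's clock.

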